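# Serve a portion of nuts from the slide dispenser

## Task

Serve one portion of nuts: pull the knob of the nut dispenser all the way out and push it fully home again, so that the two nuts drop into the scoop docked underneath. Then draw the scoop out of its rails, holding it level, carry it to the white bowl and tip it so that both nuts roll into the bowl. Finish still holding the scoop, tipped steeply, raised just above the bowl and touching neither bowl nor anything else, with the other things left standing where they are.

Things in the scene. Friction and masses are not known exactly. Their poses are not given: they have to be found in the camera images.
- dispenser: Fixed nut dispenser, 153 x 136 x 310 mm: oak base and cheeks (120 mm wide, front edges at its x = -0.058), white head (z = 0.10 to 0.155, front at x = -0.06), clear round jar of nuts (radius 46 mm, axis at x = 0.02) with a wooden lid. Origin: centre of its foot on the worktop; knob and scoop are in front, at its own -x, which points roughly at the robot.
- slide (a joint): The dispenser's measuring slide, in m: 0 = home, 0.050 = fully out along the dispenser's -x. Hard stops at both ends, a spring detent 5 mm before each; 4 to 6 N passes a detent, about 1 N between. At home its pocket, two nuts in it, is under the jar; fully out it is over the chute (dispenser x = -0.03) and the nuts fall 60 mm into the scoop.
- slide_knob (a point): Centre of the dark wooden knob of the slide: round, 26 mm across, 20 mm long along the dispenser's x, on a stem 12 mm long and 11 mm thick. It is 120 mm above the worktop and, at home, 85 mm in front of the dispenser's origin (outer end 94 mm). Its axes are the dispenser's.
- scoop: Steel scoop with a black handle, 215 mm long, 84 mm wide, 30 mm high, about 0.12 kg. Origin: underside of the pan, under the middle of its floor; x points from handle to pouring lip, z up. Docked, its axes are the dispenser's and its origin is at dispenser (-0.03, 0, 0.042), in two C-shaped rails between the cheeks; drawn along the dispenser's -x it is clear of them after 75 mm.
- scoop_grip (a point): Middle of the scoop's handle, in scoop frame (-0.115, 0, 0.022): a straight bar 105 mm long (x = -0.168 to -0.063), 20 mm wide (y), 16 mm high (z). Docked it is 64 mm above the worktop, 145 mm in front of the dispenser's origin, 50 mm outside the knob's end: a tool straight down or with its body leaning back towards the robot clears the knob.
- scoop_pan (a point): Middle of the scoop's pan, where the nuts lie, in scoop frame (0.005, 0, 0.016). Pan inside: flat floor 36 x 60 mm, upright back and side walls up to z = 0.028, front ramp rising at 39 degrees from the floor to the lip: the nuts roll out over it when the scoop is nose-down by more than about 45 degrees.
- scoop_lip (a point): Middle of the scoop's pouring lip, in scoop frame (0.046, 0, 0.027). Beside the pan, straight flanges (x = -0.038 to 0.042, y = +-0.042, z = 0.024 to 0.028) run in the dispenser's rails with about 2 mm play to each side and 3 mm in height. Drawn out, the scoop passes under the knob: it is clear to be raised after 120 mm.
- bowl: White round bowl, loose, 116 mm across, 63 mm high, inside about 100 mm wide at the mouth and 50 mm at the floor, floor 8 mm thick; origin: centre of its foot. It stands to the left or the right of the dispenser's front; the salt box stands on the other side.
- nut_a: One of two brown round nuts, 26 mm across, 12 g; origin: its centre. At the start in the slide's pocket, at dispenser (0.02, 0.015, 0.119).
- nut_b: The other nut, the same; at the start at dispenser (0.02, -0.015, 0.119).
- salt_box: Round wooden salt box with lid, loose, 95 mm across, 75 mm high, a bystander; origin: centre of its foot.
- oil_bottle: Dark green oil bottle with a red cap, loose, 58 mm across, 281 mm high, a bystander behind the work; origin: centre of its foot.
- pepper_mill: Brown pepper mill, loose, 59 mm across, 190 mm high, a bystander behind the work; origin: centre of its foot.
Things that resemble listed ones, but are neither listed nor needed, are in the scene too. What is shaped like the bowl but pink or red is not meant.

How it is judged (in metres and radians):
On the way, in this order (a step that is already met when the one before it is completed fails the run):
1. the slide is pulled fully out (45 of 50 mm or more) (value of joint slide above 0.045 m), for 0.1 s.
2. the slide is pushed home (within 4 mm) and both nuts lie in the docked scoop (value of joint slide below 0.004 m and distance between each of nut_a, nut_b and scoop_pan below 0.045 m and distance of scoop from where it was at the start of the episode below 0.03 m), for 0.2 s.
3. the scoop is drawn out of the rails, level within 20 degrees, with both nuts in it (x of scoop in the frame of dispenser below -0.105 m and angle between scoop's own z axis and vertical below 0.35 rad and distance between each of nut_a, nut_b and scoop_pan below 0.045 m), for 0.1 s.
At the end, for the whole second after the job is handed in: Both nuts in the bowl (centres within 50 mm of its axis, below the rim); scoop held still in the fingers, tilted over 40 degrees, its pan over 90 mm up and within 120 mm of the bowl's axis, touching no bowl, dispenser, salt box or nut; slide home within 4 mm; bowl upright (horizontal distance between each of nut_a, nut_b and bowl below 0.05 m and height (world z) of each of nut_a, nut_b below 0.06 m and angle between scoop's own z axis and vertical above 0.7 rad and height (world z) of scoop_pan above 0.09 m and horizontal distance between scoop_pan and bowl below 0.12 m and contact force between the fingers and scoop above 1 N and contact force between scoop and bowl below 0.05 N and contact force between scoop and dispenser below 0.05 N and contact force between scoop and nut_a below 0.02 N and contact force between scoop and nut_b below 0.02 N and contact force between scoop and salt_box below 0.05 N and linear speed of scoop below 0.03 m/s and value of joint slide below 0.004 m and angle between bowl's own z axis and vertical below 0.1 rad); the arm keeps its last pose, push and grip.
It fails at once if the white bowl is shoved by more than 40 mm or tipped over (distance of bowl from where it was at the start of the episode above 0.04 m or angle between bowl's own z axis and vertical above 0.4 rad).
It fails at once if the wooden salt box is shoved by more than 40 mm or tipped over (distance of salt_box from where it was at the start of the episode above 0.04 m or angle between salt_box's own z axis and vertical above 0.4 rad).
It fails at once if the oil bottle is shoved by more than 40 mm or tipped over (distance of oil_bottle from where it was at the start of the episode above 0.04 m or angle between oil_bottle's own z axis and vertical above 0.4 rad).
It fails at once if the pepper mill is shoved by more than 40 mm or tipped over (distance of pepper_mill from where it was at the start of the episode above 0.04 m or angle between pepper_mill's own z axis and vertical above 0.4 rad).
It also fails if it takes over 51 s, if anything falls off the work surface, if the arm or the gripper's body presses on something with over 40 N, if the wrist force passes 120 N, or if a joint passes its speed limit or range.

## Robot

A 6-joint arm with a two-finger parallel gripper is mounted at the origin on a cart in front of the work surface, level with it; the furniture and walls round the work are solid. World frame = base frame: x ahead of the robot, y to its left, z up, the work surface at z = 0. Lengths are in mm, angles in rad, forces in N, time in s.
With the tool pointing down it reaches from about 400 to 925 mm from the base axis. Payload 12.5 kg.
Tool frame: the origin (TCP) lies on the front face of the gripper's body, between the roots of the fingers; the fingertips stand 78 mm ahead of it and the grasp point (between the pads) lies 59 mm ahead of it (env.nose_length is the distance from the TCP to the fingertips, in mm); z points along the fingers, y is the line along which they close (so a half turn about z gives the same grasp; the last joint's range is limited). The gripper opens to 95 mm and grips with 3 to 60 N. Pads are 20 mm wide; open, the fingers measure 119 mm over their backs; the gripper's body (75 mm by 180 mm) begins 59 mm behind the grasp point.
Start: joints at [-1.242, 0.491, 1.559, -0, 1.092, -0.106], TCP at [263.29, -566.848, 292.261] pointing down, gripper open.
Joint ranges: [-3.1, 3.1], [-0.84, 2.19], [0.05, 2.79], [-1.13, 4.28], [0.06, 2.93], [-2.69, 2.69]. Speed limits (rad/s): [2.22, 2.22, 2.79, 3.14, 3.14, 3.14].

## Interface

Orientations are given as [roll, pitch, yaw] about the fixed x, y, z axes, in that order (R = Rz(yaw) Ry(pitch) Rx(roll)).
In Python, from cell import env gives the robot as it stands.
- The arm moves only by the tool jog_arm, never from a script. Its argument "motion" is a list of rows, each a list of 7 numbers: the turn, a rotation vector about the tool's x, y, z in degrees, then the shift along the tool's x, y, z in mm, then the finger opening in mm, from 0 to 95.1. In form: [[wx, wy, wz, x, y, z, hand], ...]. A call has 1 to 10 rows; each row shifts and turns the commanded pose from where the row before left it, along the tool's axes as they then stand; what a row does not reach is not made up. A row lasts 1/8 s, in which the tool goes at most 62.5 mm and 10.7 degrees, less where a joint would pass 70% of its speed; a pose out of reach is approached as far as the arm can. A call is refused whole if a number of a shift passes 62.5 or a number of a turn 10.7, either way. A call with a gripper value outside its range is refused whole. The fingers move at their own pace and stop on an object; the grip force is fixed at half the most. Time passes only in rows, so rows that do not move let the fingers close. It gives the time, the measured TCP pose, the force, the opening and the grip force at its end, in the units of the state.
- env.state(): the state, without advancing time (a new reading comes with each control period).
- env.read_camera(name): name is "scene" or "side" or "wrist"; returns a dict with "color" (480x640x3 uint8, red, green, blue), "z_map" (480x640 float32, mm along the optical axis (not along the pixel's ray), 0 where there is no reading), "camera_matrix" (3x3 intrinsics, pixels), "world_to_cam" (4x4, takes a point from world to camera coordinates). Camera axes: x right, y up, looking along -z (the intrinsics and any distortion apply to the point x, -y, -z); pixel columns grow to the right and rows downward; lengths in mm; the calibration is good to about 2 mm. A picture is of the moment at which its call begins.
- env.job_done(): hands the job in; it is judged then, once.
Trained networks look in the newest picture that a camera, given by its name, has taken for a name from the list of things; names that differ only in an ending like _2 or _b are one class to them, and where a whole thing is asked for, a point or a joint stands for the part that bears it (a point fixed in the world has none). Each returns a list of dicts, best first, with "score" (0 to 1); they miss things now and then, are a little off and sometimes report something else, mostly with a low value. They report only what shows in the picture. A call takes as long as a camera call. They do not tell look-alikes from the thing itself.
- env.recognise(camera, thing): "location" ([column, row] in pixels, amid what is visible of it).
The state is a dict: "t": time; "joints": joint angles; "qvel": joint speeds; "tau": joint torques, N m; "eef_pos": TCP position; "tcp_rot": TCP orientation; "ft_force": force on the tool from outside, world axes, zero at the start; "moment": the same for the moment, N m; "opening": opening from 0.0 (shut) to 1.0 (fully open); "grip_force": force on a finger pad.
Only numpy, scipy, OpenCV 4.12 (cv2) and the standard library are available. Lean on these libraries where they do the work, as an engineer would, in place of code of your own. Each camera call takes 0.05 s, during which the arm holds its last target. There are 200 camera calls.

## Working session

There is one attempt and no reset: what is moved stays moved. The work goes in short steps, Python scripts to look and compute and a tool call to move; the robot and the scene stay as the last step left them, time stands still between calls to the robot, and variables do not carry over. Pictures are saved under pics/ and viewed, at most 10 in all, crops included, and the job is handed in when it is done.

Besides the shell and the picture viewer there is one more tool, called after "Emit:" as name([rows], argument=value, ...), one row to a line, values as JSON. jog_arm: Moves the arm, as the interface text tells. Its arguments: {"type":"object","properties":{"motion":{"type":"array"}},"required":["motion"]}

```bash
mkdir -p pics; cat > h.py <<'E'
from cell import env
import numpy as np, cv2
from scipy.spatial.transform import Rotation as R
def shot(cam,name=None):
    d=env.read_camera(cam)
    if name: cv2.imwrite(f'pics/{name}.png',d['color'][:,:,::-1])
    return d
def cloud(d):
    K=np.array(d['camera_matrix']);T=np.linalg.inv(np.array(d['world_to_cam']));z=d['z_map']
    v,u=np.mgrid[0:480,0:640]
    x=(u-K[0,2])/K[0,0]*z;y=(v-K[1,2])/K[1,1]*z
    P=np.stack([x,-y,-z],-1)@T[:3,:3].T+T[:3,3]
    P[z==0]=np.nan
    return P
E
python3 - <<'E'
from h import *
for c in('scene','side'):
    d=shot(c,c);P=cloud(d);np.save(c,P)
    for t in('dispenser','slide_knob','scoop_grip','scoop_lip','bowl','salt_box','oil_bottle','pepper_mill'):
        for r in env.recognise(c,t)[:2]:
            u,v=map(int,np.round(r['location']));print(c,t,round(r['score'],2),u,v,P[v,u].round())
print(env.state())
E
```

```text
scene dispenser 0.65 264 226 [659.  70. 155.]
scene slide_knob 0.52 288 230 [618.  19. 127.]
scene scoop_grip 0.48 302 254 [567.  27.  70.]
scene scoop_lip 0.94 302 251 [573.  18.  71.]
scene bowl 0.81 370 211 [ 542. -333.   12.]
scene bowl 0.75 411 219 [ 404. -353.   24.]
scene salt_box 0.62 254 323 [519. 290.  72.]
scene oil_bottle 0.73 295 174 [ 751. -200.  151.]
scene oil_bottle 0.64 301 253 [573.  23.  68.]
scene pepper_mill 0.85 345 174 [ 669. -376.   92.]
side dispenser 0.78 258 236 [664.  61. 154.]
side dispenser 0.34 340 170 [ 660. -377.  115.]
side slide_knob 0.72 284 243 [611.  22. 126.]
side scoop_grip 0.63 300 264 [564.  20.  72.]
side scoop_lip 0.65 299 267 [564.  25.  65.]
side bowl 0.9 410 228 [ 389. -351.    9.]
side bowl 0.79 369 211 [ 530. -345.   21.]
side salt_box 0.97 250 347 [520. 296.  72.]
side oil_bottle 0.57 286 176 [ 749. -197.  162.]
side pepper_mill 0.74 340 175 [ 658. -375.   98.]
side pepper_mill 0.36 286 174 [ 751. -199.  167.]
{'t': 0.9, 'joints': array([-1.24158473e+00,  4.90876377e-01,  1.55888073e+00, -2.72788601e-05,
        1.09172688e+00, -1.05600976e-01]), 'qvel': array([-0.00016401,  0.00035448,  0.00029704, -0.00098449,  0.00066641,
        0.00224506]), 'tau': array([ 1.76196527e-04, -6.12451816e+01, -2.58427566e+01,  6.93961093e-02,
        4.46051115e-02, -8.60692126e-06]), 'eef_pos': array([ 263.2944234 , -566.8457346 ,  292.28227141]), 'tcp_rot': array([3.14148714e+00, 3.55285775e-05, 4.34825147e-01]), 'ft_force': array([ 0.38964803,  0.03578969, -0.00821641]), 'moment': array([ 0.02895121, -0.01893818,  0.02024731]), 'grip_force': 0.0, 'opening': 1.0010454226341718}
```

View pics/scene.png

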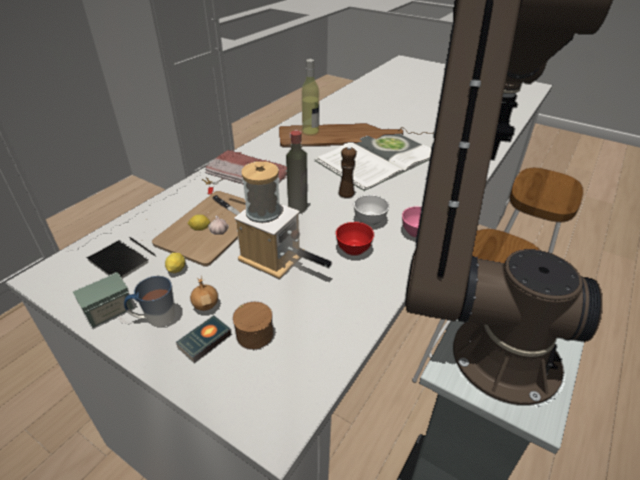

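View pics/side.png

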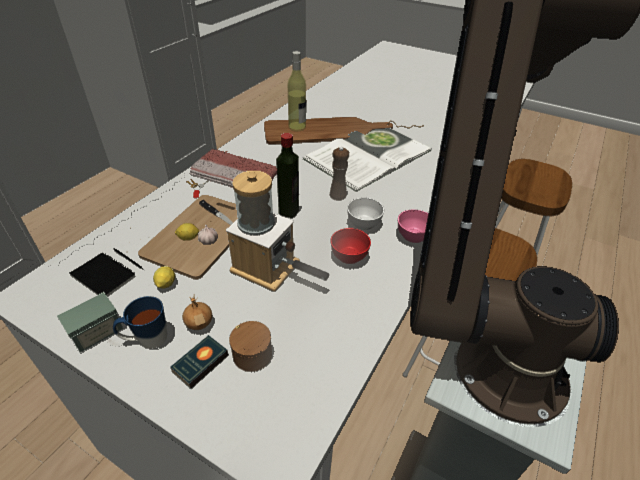

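The views show the dispenser at about (260,240), with the knob at (288,243) and the scoop handle at (310,270) in the side view. The white bowl is at (365,213), the red look-alike at (350,245) and the salt box at (250,345).

```bash
python3 - <<'E'
import numpy as np,cv2
for c in('scene','side'):
    P=np.load(c+'.npy');img=cv2.imread(f'pics/{c}.png')
    def sel(z0,z1,x0,x1,y0,y1):
        m=(P[...,2]>z0)&(P[...,2]<z1)&(P[...,0]>x0)&(P[...,0]<x1)&(P[...,1]>y0)&(P[...,1]<y1);return m
    m=sel(151,159,560,800,-60,180)&(img.min(-1)>120)
    h=P[m][:,:2].astype(np.float32);print(c,'head',len(h),cv2.minAreaRect(h))
    m=sel(60,80,480,640,-60,110)&(img.max(-1)<90)
    h=P[m];print('handle',len(h),h.mean(0).round(1),cv2.minAreaRect(h[:,:2].astype(np.float32)))
    for nm,b in(('bowl',(470,640,-430,-250)),('red',(380,560,-320,-150)),('salt',(440,600,220,370)),('knob',(580,650,-30,80))):
        z=(57,68) if nm in('bowl','red') else (70,80)
        if nm=='knob': z=(105,140)
        m=sel(*z,*b)
        if nm=='knob': m&=(img.max(-1)<110)
        h=P[m]
        A=np.c_[2*h[:,:2],np.ones(len(h))];s=np.linalg.lstsq(A,(h[:,:2]**2).sum(1),rcond=None)[0]
        print(nm,len(h),h.mean(0).round(),'circ',s[:2].round(),np.sqrt(s[2]+s[0]**2+s[1]**2).round(), h.min(0).round(),h.max(0).round())
    for nm,p in (('jar',sel(250,320,600,800,-50,150)),):
        h=P[p];print(nm,len(h),h.mean(0).round(),cv2.minEnclosingCircle(h[h[:,2]>290][:,:2].astype(np.float32)))
E
```

```text
scene head 626 ((686.309326171875, 22.920269012451172), (135.1485595703125, 127.78738403320312), 1.4474650621414185)
handle 266 [547.1  25.9  69. ] ((560.2515869140625, 20.62820053100586), (150.48471069335938, 63.34479522705078), 19.312816619873047)
bowl 128 [ 528. -310.   61.] circ [ 526. -303.] 55.0 [ 471. -362.   57.] [ 583. -250.   67.]
red 176 [ 488. -230.   61.] circ [ 467. -230.] 70.0 [ 381. -319.   57.] [ 560. -151.   67.]
salt 773 [535. 277.  72.] circ [535. 275.] 34.0 [489. 229.  70.] [583. 321.  78.]
knob 347 [617.  38. 124.] circ [635.  32.] 39.0 [584. -29. 105.] [650.  80. 140.]
jar 982 [686.  37. 281.] ((696.8838500976562, 23.33214569091797), 46.13908386230469)
side head 693 ((686.5367431640625, 22.265544891357422), (136.7670440673828, 124.12407684326172), 1.6203925609588623)
handle 384 [569.9  28.5  68.6] ((560.8546142578125, 33.057525634765625), (99.69192504882812, 157.85841369628906), 89.84614562988281)
bowl 127 [ 527. -307.   60.] circ [ 527. -302.] 55.0 [ 471. -361.   57.] [ 583. -250.   66.]
red 168 [ 484. -230.   61.] circ [ 467. -230.] 70.0 [ 380. -319.   57.] [ 559. -152.   66.]
salt 884 [536. 278.  72.] circ [536. 276.] 34.0 [490. 229.  70.] [583. 322.  76.]
knob 361 [615.  34. 125.] circ [631.  31.] 36.0 [584. -30. 105.] [650.  80. 140.]
jar 1140 [688.  37. 282.] ((699.2180786132812, 26.11178207397461), 46.2535514831543)
```

Emit:
jog_arm([
  [0,0,0,42,-40,0,95],
  [0,0,0,42,-40,0,95],
  [0,0,0,42,-40,0,95],
  [0,0,0,42,-40,0,95],
  [0,0,0,42,-40,0,95],
  [0,0,0,42,-40,0,95],
  [0,0,0,42,-40,0,95],
  [0,0,0,42,-40,0,95],
  [0,0,0,42,-40,0,95],
  [0,0,0,42,-33,0,95],
])

```text
t: 2.15
eef_pos: [479.1, -31.5, 292.5]
tcp_rot: [3.141, -0.001, 0.435]
ft_force: [0.3, -1.4, 0.2]
opening: 1.002
grip_force: 0.0
```

Emit:
jog_arm([
  [0,0,10,0,0,0,95],
  [0,0,10,0,0,0,95],
  [0,0,5,0,0,0,95],
  [0,0,0,0,0,0,95],
])

```text
t: 2.65
eef_pos: [478.7, -33.4, 292.3]
tcp_rot: [3.142, -0.0, -0.001]
ft_force: [0.3, 0.4, -1.1]
opening: 1.0
grip_force: 0.0
```

```bash
python3 - <<'E'
from h import *
d=shot('wrist','w1');P=cloud(d);np.save('w1',P)
s=env.state();print(s['t'],s['eef_pos'],s['tcp_rot'],s['joints'])
for t in('dispenser','slide_knob','scoop_grip'):
    for r in env.recognise('wrist',t)[:2]:
        u,v=map(int,np.round(r['location']));print(t,round(r['score'],2),u,v,P[v,u].round())
E
```

```text
2.7 [478.67398371 -33.50255714 292.30552443] [ 3.14145170e+00 -1.91377265e-04  4.59544527e-04] [-2.07607631e-01  2.85369179e-01  1.90321056e+00 -1.20702163e-04
  9.52796551e-01  1.36279909e+00]
dispenser 0.76 253 39 [623.  13. 140.]
slide_knob 0.77 253 56 [617.  17. 125.]
scoop_grip 0.83 271 146 [556.  15.  71.]
```

View pics/w1.png

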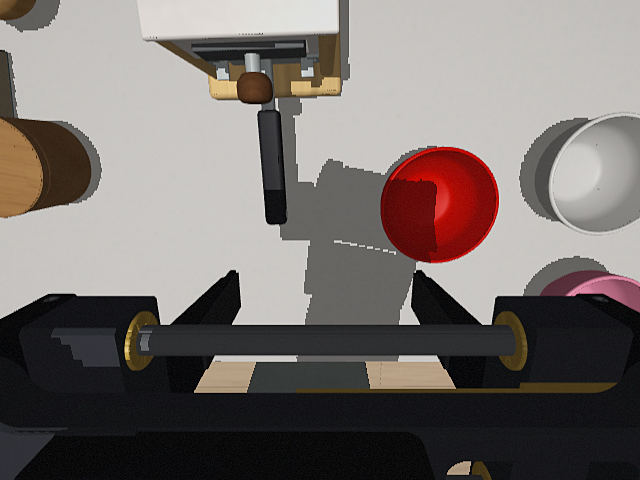

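The wrist view shows the knob at (254,87), the handle from (268,112) to (276,222), the red bowl at (440,205) and the white bowl at (600,172).

```bash
python3 - <<'E'
import numpy as np,cv2
P=np.load('w1.npy');img=cv2.imread('pics/w1.png')
s=P[112:222,250:292].reshape(-1,3);s=s[(s[:,2]>66)&(s[:,2]<76)]
xy=s[:,:2].astype(np.float32);r=cv2.minAreaRect(xy);print('handle',r,np.median(s[:,2]))
vx,vy,x0,y0=cv2.fitLine(xy,cv2.DIST_HUBER,0,.01,.01).ravel();print('yaw',np.degrees(np.arctan2(vy,vx)),x0,y0)
k=P[70:106,232:276].reshape(-1,3);k=k[(k[:,2]>115)&(k[:,2]<136)];kk=k[k[:,0]<610]
print('knob',k.min(0),k.max(0));top=k[k[:,2]>128];print(top.mean(0),cv2.minAreaRect(top[:,:2].astype(np.float32)))
# head top edge front
f=[]
for u in range(160,335,3):
    c=P[0:60,u];c=c[(c[:,2]>150)&(c[:,2]<160)]
    if len(c): f.append(c[c[:,0].argmin()])
f=np.array(f);vx,vy,x0,y0=cv2.fitLine(f[:,:2].astype(np.float32),cv2.DIST_HUBER,0,.01,.01).ravel()
print('front',np.degrees(np.arctan2(vy,vx)),x0,y0,f[[0,-1]])
for nm,b in(('red',(300,500,140,265)),('white',(545,640,105,240))):
    c=P[b[2]:b[3],b[0]:b[1]].reshape(-1,3);c=c[(c[:,2]>58)&(c[:,2]<70)]
    A=np.c_[2*c[:,:2],np.ones(len(c))];q=np.linalg.lstsq(A,(c[:,:2]**2).sum(1),rcond=None)[0]
    print(nm,len(c),q[:2],np.sqrt(q[2]+q[0]**2+q[1]**2))
E
```

```text
handle ((536.0928344726562, 15.902457237243652), (98.9356918334961, 20.695737838745117), 1.6265606880187988) 71.15608985941117
yaw 1.9111935 538.05536 15.423957
knob [586.13761052   4.82377066 115.12034635] [608.35472105  30.53355666 134.17925347]
[595.61034917  17.26497317 130.87123886] ((596.1585083007812, 17.689292907714844), (19.442291259765625, 20.996337890625), 2.0391366481781006)
front -88.20083 620.5634 14.558823 [[618.87231082  68.07363458 153.09115039]
 [622.61684449 -39.19545338 151.01833527]]
red 1685 [ 498.3959077  -144.26279738] 55.401199267645104
white 1268 [ 527.96095338 -303.51120397] 55.376189287536405
```

Emit:
jog_arm([
  [0,0,0,39,-17,0,95],
  [0,0,0,39,-17,0,95],
  [0,0,-1.8,37.5,-17,0,95],
  [0,0,0,0,0,30,60],
  [0,0,0,0,0,30,60],
  [0,0,0,0,0,30,60],
  [0,0,0,0,0,23,60],
  [0,0,0,0,0,0,60],
])

```text
t: 3.85
eef_pos: [593.8, 17.3, 177.9]
tcp_rot: [-3.141, 0.003, 0.031]
ft_force: [0.0, 0.1, 0.0]
opening: 0.636
grip_force: 0.0
```

Emit:
jog_arm([
  [0,0,0,0,0,0,10],
  [0,0,0,0,0,0,10],
  [0,0,0,0,0,0,10],
  [0,0,0,0,0,0,10],
  [0,0,0,0,0,0,10],
])

```text
t: 4.47
eef_pos: [594.3, 18.0, 179.6]
tcp_rot: [-3.141, -0.001, 0.03]
ft_force: [0.1, 5.8, 2.7]
opening: 0.26
grip_force: 30.0
```

Emit:
jog_arm([
  [0,0,0,-6,0,0,10],
  [0,0,0,-8,0,0,10],
  [0,0,0,-10,0,0,10],
  [0,0,0,-10,0,0,10],
  [0,0,0,-10,0,0,10],
  [0,0,0,-8,0,0,10],
  [0,0,0,0,0,0,10],
  [0,0,0,0,0,0,10],
  [0,0,0,0,0,0,10],
  [0,0,0,0,0,0,10],
])

```text
t: 5.72
eef_pos: [543.9, 16.4, 179.7]
tcp_rot: [-3.141, -0.005, 0.03]
ft_force: [8.7, 7.5, -3.2]
opening: 0.261
grip_force: 30.0
```

Emit:
jog_arm([
  [0,0,0,8,0,0,10],
  [0,0,0,9,0,0,10],
  [0,0,0,9,0,0,10],
  [0,0,0,9,0,0,10],
  [0,0,0,9,0,0,10],
  [0,0,0,9,0,0,10],
  [0,0,0,0,0,0,10],
  [0,0,0,0,0,0,10],
  [0,0,0,0,0,0,10],
])

```text
t: 6.85
eef_pos: [594.6, 18.0, 179.6]
tcp_rot: [-3.141, 0.001, 0.03]
ft_force: [-5.1, 4.8, 5.5]
opening: 0.257
grip_force: 30.0
```

```bash
python3 - <<'E'
from h import *
d=shot('side','s2')
cv2.imwrite('pics/s2c.png',cv2.resize(d['color'][180:320,200:360,::-1],None,fx=4,fy=4))
E
```

```text
(no output)
```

View pics/s2c.png

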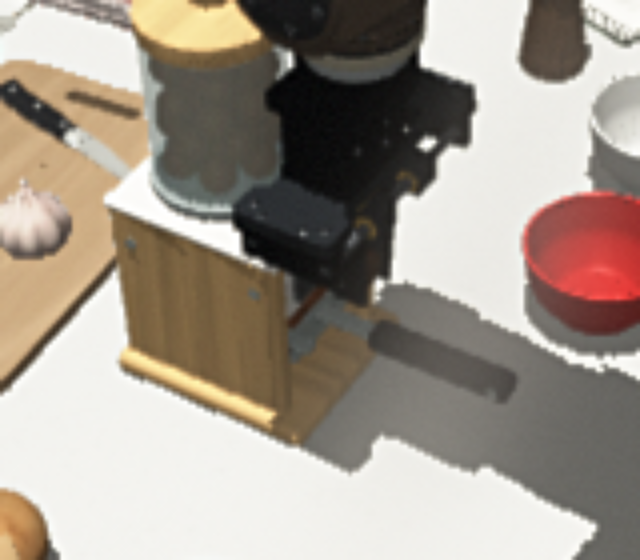

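The slide is back home and the scoop is still docked. I'll release the knob, rise and move back over the handle.

Emit:
jog_arm([
  [0,0,0,0,0,0,65],
  [0,0,0,0,0,0,65],
  [0,0,0,0,0,0,65],
  [0,0,0,0,0,-30,65],
  [0,0,0,0,0,-40,65],
  [0,0,0,-37,0,-30,65],
  [0,0,0,-37,0,0,65],
  [0,7.5,0,0,0,0,65],
  [0,7.5,0,0,0,0,65],
  [0,0,0,0,0,0,65],
])

```text
t: 8.15
eef_pos: [520.4, 15.1, 279.4]
tcp_rot: [3.142, -0.261, 0.03]
ft_force: [0.0, 0.6, -0.6]
opening: 0.686
grip_force: 0.0
```

```bash
python3 - <<'E'
from h import *
d=shot('wrist','w2');P=cloud(d);np.save('w2',P)
s=env.state();print(s['t'],s['eef_pos'],s['tcp_rot'],s['joints'])
for t in('slide_knob','scoop_grip','nut_a'):
    for r in env.recognise('wrist',t)[:2]:
        u,v=map(int,np.round(r['location']));print(t,round(r['score'],2),u,v,P[v,u].round())
c=P.reshape(-1,3);c=c[(c[:,2]>67)&(c[:,2]<76)&(c[:,0]>475)&(c[:,0]<590)&(c[:,1]>-10)&(c[:,1]<40)]
print(cv2.minAreaRect(c[:,:2].astype(np.float32)),c.min(0),c.max(0))
T=s['eef_pos'];M=R.from_euler('xyz',s['tcp_rot']).as_matrix()
c=np.array([536,16,64])
print('shift in tool', M.T@(c-T)-[0,0,59])
E
```

```text
8.2 [521.0647371   15.02723323 279.47778554] [ 3.14149558 -0.25965584  0.02968762] [-0.11147365  0.29864679  1.94651237  0.06035413  0.64010701  1.38588103]
slide_knob 0.57 326 176 [618.  17. 124.]
slide_knob 0.23 326 264 [544.  15.  71.]
scoop_grip 0.77 321 267 [541.  20.  72.]
((537.450927734375, 15.727117538452148), (101.64399719238281, 19.253700256347656), 1.6404969692230225) [486.46930352   4.66869246  67.06835117] [588.36570705  26.72113478  74.04912125]
shift in tool [-40.86732344  -0.54959939 153.0948944 ]
```

View pics/w2.png

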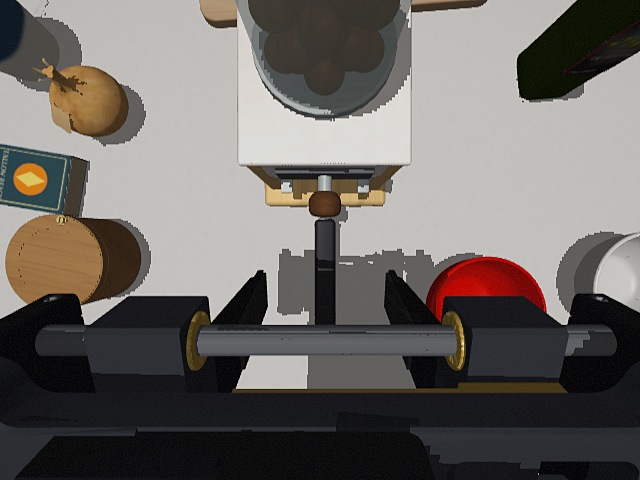

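The knob at (326,204) is home, and the handle is centred between the fingers at (326,270). I'll descend.

Emit:
jog_arm([
  [0,0,0,-8,0,31,65],
  [0,0,0,-8,0,31,65],
  [0,0,0,-8,0,31,65],
  [0,0,0,-8,0,31,65],
  [0,0,0,-7.5,0,28,65],
  [0,0,0,0,0,0,65],
  [0,0,0,0,0,0,65],
])

```text
t: 9.22
eef_pos: [523.0, 15.2, 122.8]
tcp_rot: [-3.142, -0.262, 0.03]
ft_force: [0.9, -0.6, -0.4]
opening: 0.681
grip_force: 0.0
```

Emit:
jog_arm([
  [0,0,0,0,0,0,8],
  [0,0,0,0,0,0,8],
  [0,0,0,0,0,0,8],
  [0,0,0,0,0,0,8],
  [0,0,0,0,0,0,8],
  [0,0,0,0,0,0,8],
])

```text
t: 9.98
eef_pos: [522.5, 15.2, 122.2]
tcp_rot: [3.142, -0.262, 0.03]
ft_force: [0.7, 0.6, -0.1]
opening: 0.213
grip_force: 30.0
```

```bash
python3 - <<'E'
from h import *
s=env.state();print(s['t'],s['eef_pos'],s['tcp_rot'],s['joints'],s['ft_force'])
E
```

```text
9.975 [522.46882158  15.15459521 122.17057157] [ 3.14153508 -0.26181932  0.02978828] [-0.11101824  0.56274335  2.09061267  0.15861195  0.23169274  1.28028699] [ 0.7284565   0.63430255 -0.06062722]
```

Emit:
jog_arm([
  [0,0,0,0,0,0,40],
  [0,0,0,0,0,0,40],
  [0,-5,0,5,0,0,40],
  [0,-5,0,5,0,0,40],
  [0,-5,0,5,0,-1,40],
  [0,0,0,0,0,0,40],
  [0,0,0,0,0,0,40],
])

```text
t: 10.85
eef_pos: [536.6, 15.7, 125.5]
tcp_rot: [-3.141, -0.001, 0.03]
ft_force: [-0.3, 0.0, 0.2]
opening: 0.42
grip_force: 0.0
```

Emit:
jog_arm([
  [0,0,0,0,0,0,8],
  [0,0,0,0,0,0,8],
  [0,0,0,0,0,0,8],
  [0,0,0,0,0,0,8],
  [0,0,0,0,0,0,8],
])

```text
t: 11.48
eef_pos: [537.0, 15.6, 125.7]
tcp_rot: [3.142, 0.0, 0.03]
ft_force: [-0.5, 0.0, 0.4]
opening: 0.208
grip_force: 30.0
```

```bash
python3 - <<'E'
from h import *
s=env.state();print(s['t'],s['eef_pos'],s['tcp_rot'],s['joints'],s['ft_force'],s['opening'])
E
```

```text
11.475 [536.98093701  15.60255893 125.74964121] [3.14152156e+00 2.08078660e-04 2.99134780e-02] [-9.38981864e-02  6.00651331e-01  1.92700506e+00 -1.67026893e-04
  6.14133974e-01  1.44712117e+00] [-0.47675046  0.00738707  0.4467918 ] 0.20837993676386268
```

Emit:
jog_arm([
  [0,0,0,-3,0,-1,8],
  [0,0,0,-6,0,0,8],
  [0,0,0,-9,0,0,8],
  [0,0,0,-9,0,0,8],
  [0,0,0,-9,0,0,8],
  [0,0,0,-9,0,0,8],
  [0,0,0,-9,0,0,8],
  [0,0,0,-9,0,0,8],
  [0,0,0,-9,0,0,8],
  [0,0,0,-9,0,0,8],
])

```text
t: 12.72
eef_pos: [455.5, 13.2, 126.8]
tcp_rot: [3.141, -0.0, 0.03]
ft_force: [0.0, -0.3, -1.5]
opening: 0.206
grip_force: 30.0
```

Emit:
jog_arm([
  [0,0,0,-9,0,0,8],
  [0,0,0,-9,0,0,8],
  [0,0,0,-9,0,0,8],
  [0,0,0,-8,0,0,8],
  [0,0,0,-6,0,0,8],
  [0,0,0,-2,0,0,8],
  [0,0,0,0,0,0,8],
])

```text
t: 13.6
eef_pos: [413.3, 11.9, 126.8]
tcp_rot: [3.141, -0.0, 0.03]
ft_force: [-0.6, -0.4, -0.9]
opening: 0.209
grip_force: 30.0
```

```bash
python3 - <<'E'
from h import *
d=shot('wrist','w3');P=cloud(d);np.save('w3',P)
s=env.state();print(s['t'],s['eef_pos'],s['tcp_rot'],s['joints'],s['ft_force'],s['opening'])
for t in('scoop_lip','scoop_pan','nut_a'):
    for r in env.recognise('wrist',t)[:2]:
        u,v=map(int,np.round(r['location']));print(t,round(r['score'],2),u,v,P[v,u].round())
E
```

```text
13.65 [413.38733656  11.8651226  126.78782957] [ 3.14144572e+00 -3.29891478e-04  2.98758765e-02] [-1.31293090e-01  4.94019583e-01  2.22316438e+00 -2.23822748e-04
  4.24059505e-01  1.40983137e+00] [ 0.61888838  0.96068084 -0.64322574] 0.20862020162381473
scoop_pan 0.97 326 95 [514.  14.  45.]
nut_a 0.81 293 68 [520.  28.  71.]
nut_a 0.73 359 69 [520.   1.  72.]
```

View pics/w3.png

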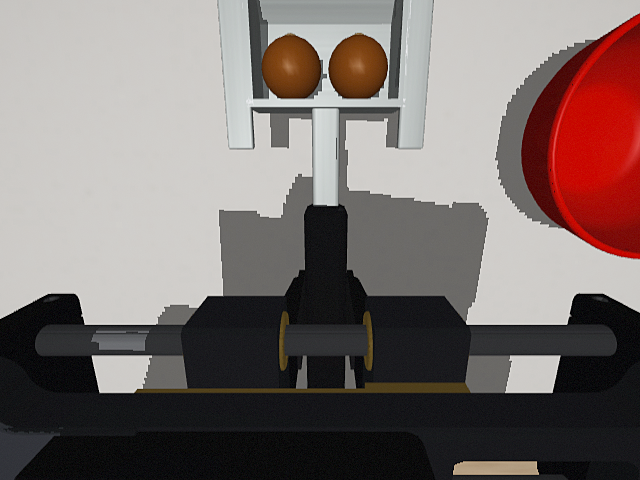

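Both nuts are in the drawn-out scoop, at (291,68) and (358,68). Next I'll raise it and swing towards the bowl.

Emit:
jog_arm([
  [0,0,0,0,0,-4,8],
  [0,0,0,0,0,-9,8],
  [0,0,0,0,0,-14,8],
  [0,0,0,0,0,-16,8],
  [0,0,0,0,0,-14,8],
  [0,0,0,0,0,-10,8],
  [0,0,0,0,0,-6,8],
  [0,0,0,0,0,-2,8],
])

```text
t: 14.8
eef_pos: [413.2, 11.9, 202.0]
tcp_rot: [3.141, -0.0, 0.03]
ft_force: [0.9, -1.0, -1.6]
opening: 0.206
grip_force: 30.0
```

Emit:
jog_arm([
  [0,0,1.6,-0.2,11.5,0,8],
  [0,0,3,-0.6,21.6,0,8],
  [0,0,4,-1,28.9,0,8],
  [0,0,4,-1,28.9,0,8],
  [0,0,4,-1,28.9,0,8],
  [0,0,4,-1,28.9,0,8],
  [0,0,4,-1,28.9,0,8],
  [0,0,3,-0.6,21.6,0,8],
  [0,0,2.5,-0.4,18,0,8],
  [0,0,1.5,0,10.8,0,8],
])

```text
t: 16.05
eef_pos: [357.8, -207.7, 201.4]
tcp_rot: [-3.142, 0.001, -0.525]
ft_force: [0.2, -0.6, -1.3]
opening: 0.208
grip_force: 30.0
```

Emit:
jog_arm([
  [0,0,0,3,0,0,8],
  [0,0,0,5,0,0,8],
  [0,0,0,3,0,0,8],
  [0,0,0,0,0,0,8],
])

```text
t: 16.55
eef_pos: [368.3, -211.9, 201.7]
tcp_rot: [3.142, -0.0, -0.521]
ft_force: [1.3, 0.3, -1.5]
opening: 0.208
grip_force: 30.0
```

```bash
python3 - <<'E'
from h import *
d=shot('wrist','w4');P=cloud(d)
s=env.state();print(s['t'],s['eef_pos'],s['tcp_rot'],s['joints'],s['ft_force'],s['opening'])
for t in('scoop_pan','scoop_lip','nut_a','bowl'):
    for r in env.recognise('wrist',t)[:2]:
        u,v=map(int,np.round(r['location']));print(t,round(r['score'],2),u,v,P[v,u].round())
M=R.from_euler('xyz',s['tcp_rot']).as_matrix()
print('lip',s['eef_pos']+M@[161,0,54]); print('bowl wrt tcp',M.T@(np.array([528,-303.5,63])-s['eef_pos']))
for c,n in(('side','s4'),): shot(c,n)
E
```

```text
16.6 [ 368.08810681 -211.85768154  201.72124653] [ 3.14158229e+00  1.40214157e-04 -5.20955188e-01] [-6.78038760e-01  3.52010694e-01  2.13150669e+00 -5.25952355e-05
  6.58212139e-01  1.41375436e+00] [ 0.8931099  -0.01287453 -0.70108355] 0.2076124432136553
scoop_pan 0.59 326 99 [ 451. -260.  146.]
scoop_lip 0.85 325 100 [ 451. -259.  145.]
nut_a 0.83 304 60 [ 468. -259.  145.]
nut_a 0.79 364 58 [ 457. -280.  146.]
bowl 0.92 479 168 [ 356. -353.    9.]
bowl 0.66 141 136 [ 517. -124.   10.]
lip [ 507.72367108 -291.98552124  147.69867259]
bowl wrt tcp [ 1.84329289e+02 -1.05570057e-01  1.38695401e+02]
```

View pics/w4.png

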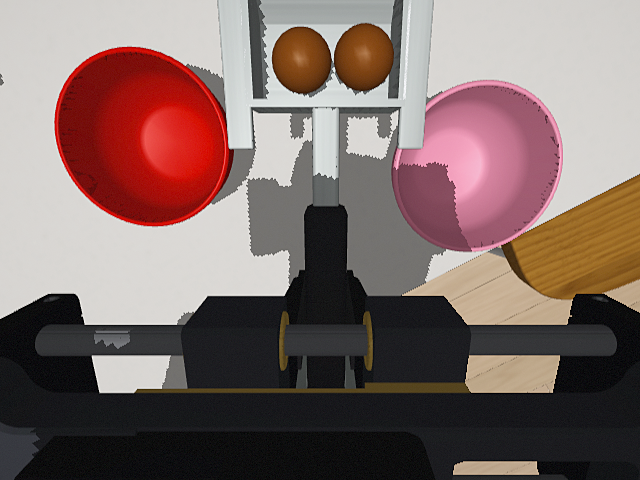

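Both nuts lie at the back of the pan, and the lip is 23 mm short of the bowl's axis, as planned. I'll lower and then tip about the lip.

Emit:
jog_arm([
  [0,0,0,0,0,4,8],
  [0,0,0,0,0,9,8],
  [0,0,0,0,0,13,8],
  [0,0,0,0,0,11,8],
  [0,0,0,0,0,5,8],
  [0,0,0,0,0,2,8],
  [0,0,0,0,0,0,8],
])

```text
t: 17.73
eef_pos: [368.0, -212.2, 157.8]
tcp_rot: [3.142, -0.0, -0.522]
ft_force: [-0.6, -0.1, -1.2]
opening: 0.212
grip_force: 30.0
```

Emit:
jog_arm([
  [0,-6,0,6.5,0,-16.5,8],
  [0,-6,0,6.5,0,-16.5,8],
  [0,-6,0,6.5,0,-16.5,8],
  [0,-6,0,6.5,0,-16.5,8],
  [0,-6,0,6.5,0,-16.5,8],
  [0,-6,0,6.5,0,-16.5,8],
  [0,-6,0,6.5,0,-16.5,8],
  [0,-6,0,6.5,0,-16.5,8],
  [0,-6,0,6.5,0,-16.5,8],
  [0,-6,0,6.5,0,-16.5,8],
])

```text
t: 18.98
eef_pos: [478.5, -275.7, 270.7]
tcp_rot: [3.141, 1.049, -0.522]
ft_force: [-0.9, -0.8, -1.7]
opening: 0.207
grip_force: 30.0
```

Emit:
jog_arm([
  [0,-3,0,3.2,0,-8,8],
  [0,0,0,0,0,0,8],
  [0,0,0,0,0,0,8],
  [0,0,0,0,0,0,8],
  [0,0,0,0,0,0,8],
  [0,0,0,0,0,0,8],
  [0,0,0,0,0,0,8],
  [0,0,0,0,0,0,8],
])

```text
t: 19.98
eef_pos: [485.3, -279.6, 271.3]
tcp_rot: [3.141, 1.099, -0.522]
ft_force: [1.3, 0.1, -1.0]
opening: 0.207
grip_force: 30.0
```

```bash
python3 - <<'E'
from h import *
s=env.state();print(s['t'],s['eef_pos'],s['tcp_rot'],s['joints'],s['ft_force'],s['opening'],s['grip_force'])
M=R.from_euler('xyz',s['tcp_rot']).as_matrix();print('lip',s['eef_pos']+M@[161,0,54],'pan',s['eef_pos']+M@[120,0,65])
a=shot('wrist','w5');b=shot('side','s5');P=cloud(b)
for c in('side','wrist'):
    for t in('nut_a','bowl'): print(c,t,[(round(r['score'],2),np.round(r['location'])) for r in env.recognise(c,t)[:3]])
cv2.imwrite('pics/f.png',np.vstack([cv2.resize(a['color'],(400,300)),cv2.resize(b['color'][160:280,300:460],(400,300))])[:,:,::-1])
E
```

```text
19.975 [ 485.34106055 -279.60856941  271.26960165] [ 3.14142081  1.09941387 -0.52179739] [-0.61241673  0.76907079  1.37416098 -0.09342234  2.09420811  1.48275605] [ 1.27463     0.13159452 -0.99445931] 0.20740363358940822 29.99759942293167
lip [ 507.01148725 -292.07870516  103.30565218] pan [ 482.37323082 -277.91509759  134.83894476]
side nut_a [(0.4, array([369., 216.]))]
side bowl [(0.82, array([365., 215.])), (0.75, array([352., 249.]))]
wrist nut_a []
wrist bowl [(0.7, array([146.,  30.])), (0.59, array([488.,  36.])), (0.45, array([325.,  82.]))]
```

View pics/f.png

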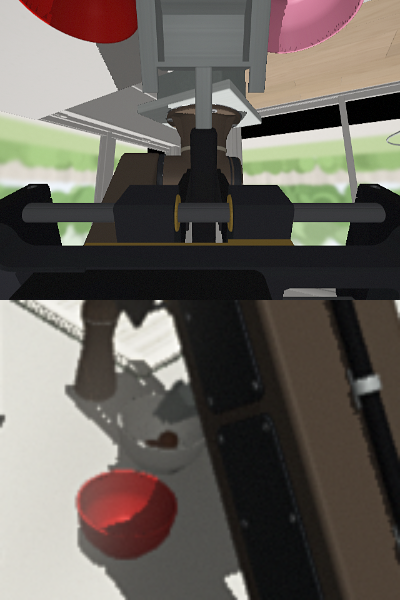

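The scoop looks empty, and there is brown in the bowl at side-view pixel (369,216). One closer check for both nuts.

```bash
python3 - <<'E'
from h import *
o=[]
for c in('side','scene'):
    d=shot(c);im=d['color'];P=cloud(d);f=im.astype(int)
    m=(f[...,0]>1.35*f[...,2])&(f[...,0]<190)&(P[...,0]>475)&(P[...,0]<580)&(P[...,1]<-250)&(P[...,1]>-356)&(P[...,2]>5)&(P[...,2]<70)
    print(c,m.sum(),P[m].min(0),P[m].max(0),P[m].mean(0))
    o.append(cv2.resize(im[185:245,330:410],(640,290),interpolation=2))
o=np.vstack(o)[:,:,::-1];o=np.clip(o.astype(float)*1.8,0,255).astype(np.uint8)
cv2.imwrite('pics/g.png',o)
E
```

```text
side 49 [ 512.968022   -323.63801991   16.64529337] [ 539.3817616  -287.74167569   35.10158626] [ 525.4332708  -309.98641376   27.27574624]
scene 32 [ 513.65997875 -326.44936969    6.99723451] [ 537.89701213 -263.74082147   34.02472979] [ 524.50159158 -303.94703566   25.79503036]
```

View pics/g.png

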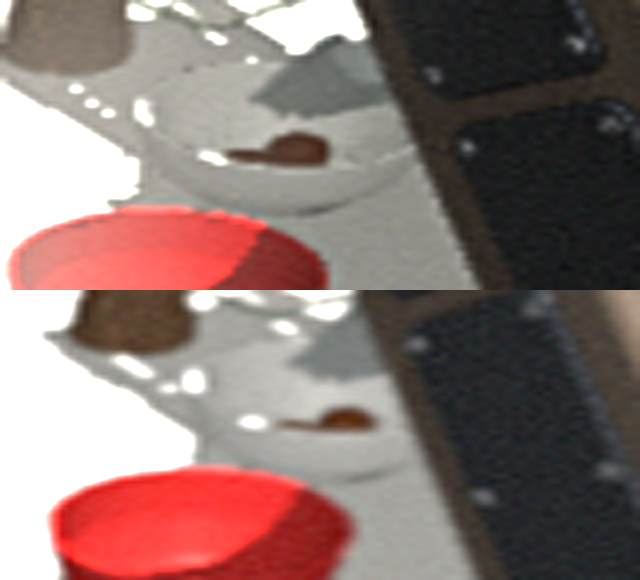

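Two brown shapes show in the bowl, at (300,148) and (245,155), the second partly behind the rim. The scoop is clear above them.

```bash
python3 -c "
from cell import env
print(env.job_done())"
```

```text
the job is handed in; nothing more can be done
None
```

The job is handed in: in the last pictures both nuts appear to be in the white bowl (one partly hidden by its rim), the slide is home, and the tipped, empty-looking scoop is held about 40 mm above the bowl; no verdict came back.

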